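Slide the painted test panel out over the end of the riser

TASK

The freshly painted rectangular test panel lies flat on the plywood bench riser, near one of the riser's two open ends, with the round palette near the other end. Push the panel along the riser with the fingertips until about a third of its length sticks out past the end it lies nearest, so that its edge can be looked at, and leave it there lying flat and roughly square with the riser. The paint is wet, so keep off the painted face; only slide the panel, do not pick it up, and leave the palette, paint tube, jar and glass dish where they are.

Things in the scene. Friction and masses are not known exactly. Their poses are not given: they have to be found in the camera images.
- riser: Fixed low shelf of plain plywood standing on the bench, 500 mm long (its own y axis), flat top 200 mm deep (its x axis, from -100 to +100 mm), top surface 70 mm above the bench. Origin: on the bench under the centre of the top, z up, so the two open ends are at y = -250 mm and y = +250 mm in its frame. Along the back (+x) edge, from x = +100 to +112 mm, runs a lip that stands 12 mm above the top. Each draw moves and turns it.
- panel: Loose test panel lying on the riser: a thin dark brown wooden board 140 mm long (its own y axis), 100 mm wide (x), 6 mm thick, about 65 to 130 g. Origin: centre of its underside, z up. It starts lengthwise along the riser to within about 0.12 rad, 15 to 70 mm in from one end of the riser; which end varies. It slides freely when pushed on its edge; past half its length over the end it would tip off.
- paint: The painted face, fixed on the panel's top: white gesso ground 116 mm (y) by 76 mm (x), 1.5 mm thick (6 to 7.5 mm above the panel's underside), with four brown paint strokes. A bare wooden margin 12 mm wide is left round it. Its frame is the same as the panel's. It must not be touched.
- palette: Loose round white palette with ten small wells and a large one, 150 mm in diameter, 10.5 mm high, 0.22 kg, lying on the riser near the end away from the panel; at least 75 mm of bare riser top lies between it and the panel. Origin: centre of its underside.
- tube: Loose paint tube lying on the bench to the left of the riser, on the robot's side, about 120 mm long along its x axis, 36 mm wide, 23 mm high. Origin: on the bench under its middle.
- jar: Loose amber glass jar with a black lid, upright on the bench to the right of the riser, 54 mm in diameter, 75 mm high. Origin: centre of its underside.
- dish: Loose clear glass dish on the bench to the left of the riser, 100 mm in diameter, 35 mm high. Origin: centre of its underside.

How it is judged (in metres and radians):
At the end, for the whole second after the job is handed in: The panel rests still and flat on the riser with 35 to 60 mm of its length past the riser's end, within 0.2 rad of square with it, its centre at most 50 mm in front of or 55 mm behind the riser's centre line; the palette is within 10 mm of where it was ((y of panel in the frame of riser between 0.215 and 0.24 m or y of panel in the frame of riser between -0.24 and -0.215 m) and x of panel in the frame of riser between -0.05 and 0.055 m and z of panel in the frame of riser between 0.067 and 0.073 m and angle between panel's own z axis and vertical below 0.04 rad and angle between the y axis of panel and the y axis of riser, either way round below 0.2 rad and linear speed of panel below 0.01 m/s and distance of palette from where it was at the start of the episode below 0.01 m); the robot touches nothing.
It fails at once if the painted face is touched (contact force between any of the fingers, the arm and paint above 0.3 N).
It fails at once if the panel is lifted more than 8 mm off the riser's top, or drops off it (z of panel in the frame of riser above 0.078 m or z of panel in the frame of riser below 0.06 m).
It fails at once if the panel is tipped by more than 0.15 rad (angle between panel's own z axis and vertical above 0.15 rad).
It fails at once if the palette is moved more than 10 mm (distance of palette from where it was at the start of the episode above 0.01 m).
It fails at once if the paint tube, jar or dish is moved more than 20 mm (distance of any of tube, jar, dish from where it was at the start of the episode above 0.02 m).
It also fails if it takes over 34 s, if anything falls off the work surface, if the arm or the gripper's body presses on something with over 40 N, if the wrist force passes 120 N, or if a joint passes its speed limit or range.

ROBOT

A 7-joint arm with a two-finger parallel gripper is mounted at the origin on the work surface. World frame = base frame: x ahead of the robot, y to its left, z up, the work surface at z = 0. Lengths are in mm, angles in rad, forces in N, time in s.
With the tool pointing down it reaches from about 425 to 875 mm from the base axis. Payload 8.4 kg.
Tool frame: the origin (TCP) lies at the very end of the fingers, on their centre line; the grasp point (between the pads) lies 19 mm behind it (ctrl.grip_point_offset is the distance from the TCP to the grasp point, in mm); y points along the fingers, x is the direction in which the jaws open and shut, and the axes are right-handed (so a half turn about y gives the same grasp; the last joint's range is limited). The gripper opens to 85 mm and grips with 20 to 120 N. Pads are 22 mm wide; open, the fingers measure 114 mm over their backs; the gripper's body (76 mm by 85 mm) begins 54 mm behind the grasp point. The pads swing forward as they close: fully open they stand 13 mm farther back than shut.
Start: joints at [1.227, 0.333, 0.04, 1.465, -0.013, 1.343, -0.059], TCP at [157.514, -630.597, 231.308] pointing down, gripper open.
Joint ranges: [-2.58, 2.58], [-0.38, 2.09], [-1.3, 1.39], [0.25, 2.4], [-1.5, 4.64], [0.08, 2.09], [-2.65, 2.65]. Speed limits (rad/s): [2.22, 2.22, 2.79, 2.79, 3.14, 3.14, 3.14].

INTERFACE

Orientations are given as a unit quaternion [x, y, z, w].
In Python, from bench import ctrl, hand, sensors, eyes, order gives the robot as it stands. The module is installed in compiled form; this text tells all that it offers. Calls block until the motion is done:
- ctrl.move_to(position, orientation): joint-space move of the TCP to a pose.
- ctrl.move_l(position, v=150, orientation=None, max_force=None): straight line of the TCP; orientation=None keeps the orientation; v is the mean speed in mm/s. With max_force (N) it stops when the force on the tool has changed by that much, and returns True; else False.
- ctrl.goto_joints(angles): joint-space move.
- hand.command_gripper(opening): opening from 0.0 (shut) to 1.0 (fully open); the grip force is fixed at half the most; returns when the fingers have stopped.
- ctrl.hold(seconds).
- ctrl.solve_ik(position, orientation): joint angles nearest the present ones, or None.
- sensors.read_state(): the state.
- eyes.get_image(name): name is "scene" or "side" or "wrist"; returns a dict with "color" (400x640x3 uint8, red, green, blue), "range_z" (400x640 float32, mm along the optical axis (not along the pixel's ray), 0 where there is no reading), "vfov" (degrees; the focal length in pixels is half the picture's height over the tangent of half this angle, whatever the lens; pixels are square), "cx", "cy" (the principal point, pixels), "T" (4x4, takes a point from camera to world coordinates); the wrist camera has in their place "mount" (4x4, takes a point from camera to tool coordinates, whose origin is the TCP and whose axes are the tool frame's). Camera axes: x right, y down, z forward; pixel columns grow to the right and rows downward; lengths in mm; the calibration is good to about 2 mm. A picture is of the moment at which its call begins: read the wrist's pose just before it.
A pose or a line that the arm cannot do raises ctrl.IKError and nothing moves.
- order.close_job(): hands the job in, once; it reports no verdict.
The state is a dict: "time": time; "joints": joint angles; "joint_velocities": joint speeds; "joint_torque": joint torques, N m; "tool_pos": TCP position; "orientation": TCP orientation; "force": force on the tool from outside, world axes, zero at the start; "ft_torque": the same for the moment, N m; "finger_gap": opening from 0.0 (shut) to 1.0 (fully open).
Only numpy, scipy, OpenCV 4.12 (cv2) and the standard library are available. Lean on these libraries where they do the work, as an engineer would, in place of code of your own. Each camera call takes 0.05 s, during which the arm holds its last target. There are 200 camera calls.

## Working session

There is one attempt and no reset: what is moved stays moved. The work goes in short steps, each a Python script; the robot and the scene stay as the last script left them, time stands still between calls to the robot, and variables do not carry over. Pictures are saved under pics/ and viewed, about 8 in all and at most 12, crops included, and the job is handed in when it is done.

```bash
mkdir -p pics
cat > h.py <<'E'
import numpy as np, cv2
from bench import ctrl, hand, sensors, eyes, order
def snap(n,fn):
    im=eyes.get_image(n); cv2.imwrite(fn,im["color"][:,:,::-1]); np.save(fn+'.npy',im,allow_pickle=True); return im
def load(fn): return np.load(fn+'.npy',allow_pickle=True).item()
def ray(im,uv,z,T=None):
    T=im["T"] if T is None else T
    T=np.array(T); f=200/np.tan(np.radians(im["vfov"])/2)
    uv=np.atleast_2d(np.array(uv,float))
    d=np.c_[(uv[:,0]-im["cx"])/f,(uv[:,1]-im["cy"])/f,np.ones(len(uv))]@T[:3,:3].T
    return T[:3,3]+d*((z-T[2,3])/d[:,2])[:,None]
E
python3 - <<'E'
from h import *
for n in("scene","side"):
    im=snap(n,f"pics/{n}0.png"); print(n,im["vfov"],im["cx"],im["cy"],np.round(im["T"],3).tolist(),(im["range_z"]>0).mean())
s=sensors.read_state();print(s["time"],s["tool_pos"],s["orientation"],s["force"],s["finger_gap"])
E
cd pics; python3 -c "
import cv2;a=[cv2.imread(f'{n}0.png') for n in('scene','side')]
cv2.imwrite('s0.png',cv2.resize(cv2.vconcat(a),(480,600))) if 0 else None"
```

```text
scene 50.10449572411714 314.89551795612545 197.66043617047666 [[0.311, 0.681, -0.663, 1378.513], [0.95, -0.238, 0.201, -273.792], [-0.02, -0.692, -0.721, 1026.727], [0.0, 0.0, 0.0, 1.0]] 0.99609375
side 57.26360179644099 312.2065397927379 199.59688451137805 [[-0.901, -0.235, 0.364, 43.308], [-0.433, 0.494, -0.754, 942.639], [-0.003, -0.837, -0.547, 754.941], [0.0, 0.0, 0.0, 1.0]] 0.99559765625
0.1 [ 157.39077056 -630.24106382  230.51534481] [-0.55702087  0.43564604 -0.43479134  0.55758117] [0.30773767 0.53511923 0.08980848] 1.0017857695683345
```

View pics/scene0.png

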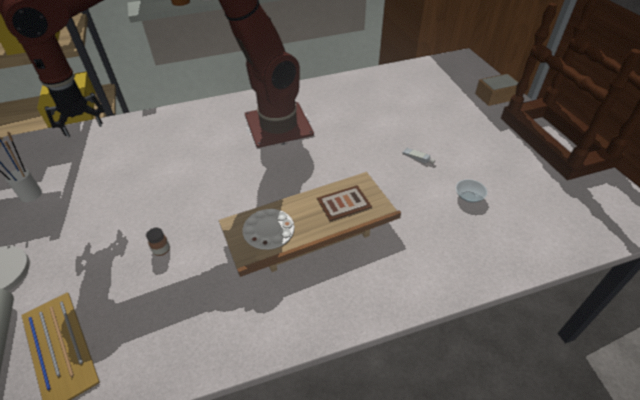

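View pics/side0.png

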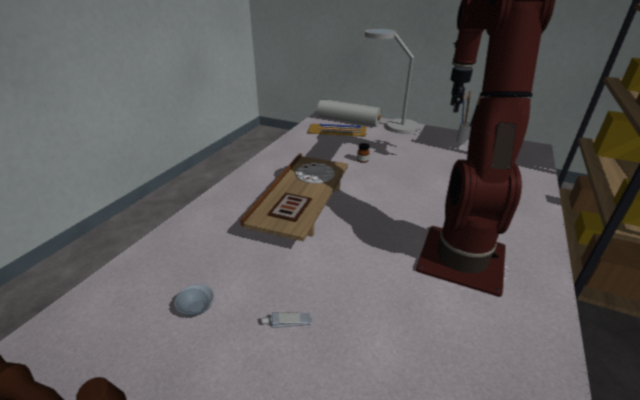

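The scene view shows the panel at about (344,203) near the riser's left (+y) end, around (390,205), with the palette at (268,228). The side view agrees: panel at (289,206), palette at (318,172). Next I'll measure both views using colour and height.

```bash
cat > m.py <<'E'
from h import *
def cloud(im,T=None):
    T=np.array(im["T"] if T is None else T); f=200/np.tan(np.radians(im["vfov"])/2); r=im["range_z"]
    v,u=np.mgrid[:400,:640]
    return np.dstack([(u-im["cx"])/f*r,(v-im["cy"])/f*r,r])@T[:3,:3].T+T[:3,3]
def big(m):
    n,l,st,_=cv2.connectedComponentsWithStats(m.astype(np.uint8)); return l==1+np.argmax(st[1:,4])
def rect(P): 
    (c,wh,a)=cv2.minAreaRect(P.astype(np.float32)); b=cv2.boxPoints((c,wh,a)); 
    e=[b[1]-b[0],b[2]-b[1]]; L=max(e,key=np.linalg.norm); L=L*np.sign(L[1])
    return np.round(c,1),np.round(sorted(wh),1),round(float(np.arctan2(-L[0],L[1])),4)  # yaw of y axis
E
python3 - <<'E'
from m import *
for n in("scene","side"):
    im=load(f"pics/{n}0.png"); C=cloud(im); z=C[...,2]; x=C[...,0];y=C[...,1]
    ws=(x>350)&(x<1000)&(abs(y)<450)
    m=big(ws&(z>58)&(z<100)); P=C[m]
    print(n,"riser z",np.percentile(P[:,2],[5,50,95]).round(1),rect(P[:,:2]))
    hsv=cv2.cvtColor(im["color"],cv2.COLOR_RGB2HSV)
    # pane
    for q in [(344,188),(330,213),(380,200),(330,205)] if n=="scene" else [(289,206),(280,220),(270,210),(265,225)]:
        print(q,hsv[q[1],q[0]],C[q[1],q[0]].round(1))
    for nm,lo in(("tube",0),("all",0)):
        pass
    k=(x>250)&(x<1100)&(abs(y)<600)&(z>8)&(z<90)
    nn,l,st,_=cv2.connectedComponentsWithStats(k.astype(np.uint8))
    for i in range(1,nn):
        if st[i,4]>40: print(st[i],C[l==i].mean(0).round(0),rect(C[l==i][:,:2]))
    c=im["color"]; 
    cv2.imwrite(f"pics/{n}_crop.png",cv2.resize(c[160:280,210:410,::-1] if n=="scene" else c[140:250,230:360,::-1],None,fx=4 if n=="scene" else 5,fy=4 if n=="scene" else 5,interpolation=cv2.INTER_NEAREST))
E
```

```text
scene riser z [66.5 71.8 81.9] (array([568.8, -47.8]), array([219.8, 501.6]), 0.1015)
(344, 188) [ 17  85 144] [489.4  93.5  69.8]
(330, 213) [ 13  28 146] [579.7  14.5  75.6]
(380, 200) [ 18  82 158] [573.5 179.8  68.3]
(330, 205) [  8  83 101] [552.4  24.2  79.3]
[402 148  33  16 196] [372. 429.  15.] (array([367.2, 428.6]), array([ 36. , 120.7]), -1.0053)
[ 218  172  183  105 9746] [585. -61.  72.] (array([568.8, -47.8]), array([219.8, 501.6]), 0.1015)
[455 179  32  24 482] [589. 500.  23.] (array([597. , 492.1]), array([ 96.4, 101.2]), 1.3874)
[145 227  24  28 471] [ 498. -490.   53.] (array([ 488.9, -491. ]), array([50.4, 52. ]), 1.1681)
side riser z [66.1 70.3 80.4] (array([566.6, -46.7]), array([213.9, 506.3]), 0.1)
(289, 206) [  9 117  87] [545.2  79.5  79.2]
(280, 220) [ 17 100  99] [537.8 152.2  72.9]
(270, 210) [ 15 122  65] [598.  113.7  68.9]
(265, 225) [ 17  99 108] [568.2 192.2  70.6]
[357 143  13  19 205] [ 478. -477.   46.] (array([ 481.9, -484.1]), array([51.6, 53.5]), 1.2352)
[ 240  153  108   88 5180] [557.   3.  71.] (array([566.6, -46.7]), array([213.9, 506.3]), 0.1)
[175 284  40  32 804] [605. 486.  22.] (array([595.4, 492.6]), array([96.9, 99.4]), 0.6935)
[262 312  48  14 467] [364. 435.  15.] (array([364.5, 432.4]), array([ 33.2, 115.8]), -1.0238)
```

View pics/scene_crop.png

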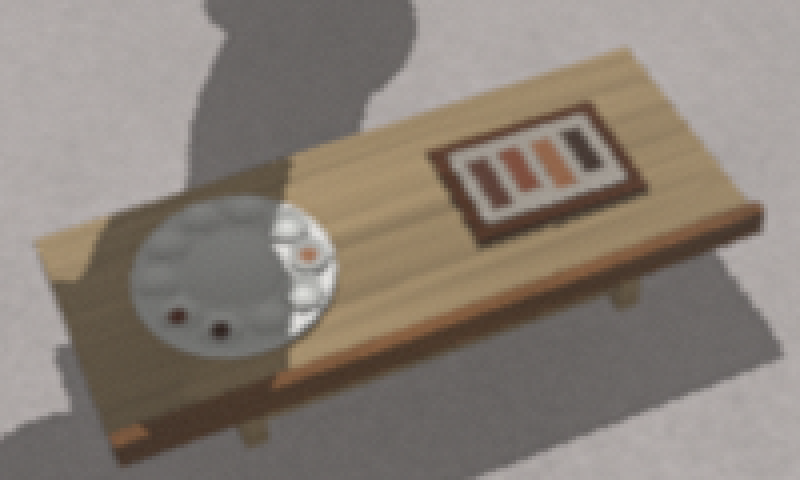

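The crop shows the panel's corners clearly, at about (430,150), (593,102), (647,187) and (480,243). The +y end of the riser lies to the right of the panel. I'll compute poses and hover behind the panel for a wrist view.

```bash
cat >> m.py <<'E'
from scipy.spatial.transform import Rotation as R
yaw=0.1008; ex=np.array([np.cos(yaw),np.sin(yaw)]); ey=np.array([-np.sin(yaw),np.cos(yaw)])
O=np.array([567.7,-47.3])-6*ex
toR=lambda P:(np.asarray(P)[...,:2]-O)@np.c_[ex,ey]
toW=lambda x,y,z:np.r_[O+x*ex+y*ey,z]
def ori(s=1):
    x=s*np.r_[ex,0]; y=np.r_[0,0,-1.]; return R.from_matrix(np.c_[x,y,np.cross(x,y)]).as_quat()
E
python3 - <<'E'
from m import *
im=load("pics/scene0.png")
c=np.array([(430,150),(593,102),(647,187),(480,243)])/4+[210,160]-.5
r=toR(ray(im,c,76)); print("panel corners",r.round(1).tolist(),r.mean(0))
e=np.array([(628,48),(748,205),(35,240)])/4+[210,160]-.5
print("riser corners",toR(ray(im,e,70)).round(1).tolist())
for s in(1,-1):
    j=ctrl.solve_ik(toW(0,60,280),ori(s)); print(s,j)
j=min((ctrl.solve_ik(toW(0,60,280),ori(s)) for s in(1,-1)),key=lambda j:9 if j is None else abs(j[6]))
s=1 if np.allclose(j,ctrl.solve_ik(toW(0,60,280),ori(1)),atol=.01) else -1
print("use",s)
ctrl.move_to(toW(0,60,280),ori(s))
st=sensors.read_state(); im=eyes.get_image("wrist"); im["tp"]=st["tool_pos"];im["q"]=st["orientation"]
np.save("pics/w1.png.npy",im,allow_pickle=True); cv2.imwrite("pics/w1.png",im["color"][:,:,::-1])
print(st["time"],st["tool_pos"],np.round(im["mount"],3).tolist())
E
```

```text
panel corners [[-52.2, 52.0], [-45.8, 190.3], [52.2, 184.3], [49.6, 46.7]] [  0.93569954 118.33885524]
riser corners [[-94.9, 248.9], [95.4, 246.9], [-96.9, -249.7]]
1 [ 0.58275015  0.19384373 -0.77973337  1.59131429  0.13757376  1.41305874
 -0.10847676]
-1 None
use 1
2.775 [555.7993124   10.57159608 279.81146687] [[1.0, -0.001, 0.0, 0.595], [-0.0, -0.284, 0.959, -141.761], [-0.001, -0.959, -0.284, 71.43], [0.0, 0.0, 0.0, 1.0]]
```

View pics/w1.png

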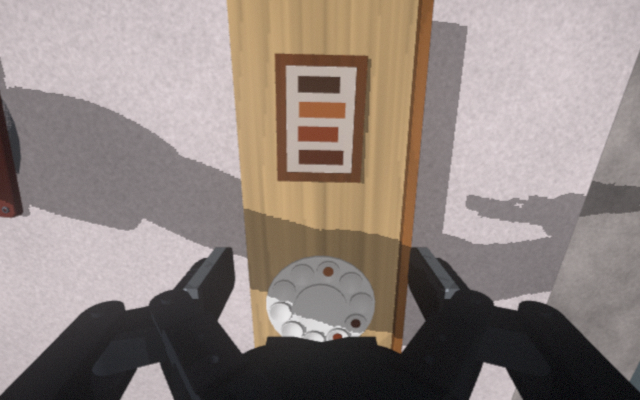

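The wrist view shows the whole panel, with corners near (276,54), (368,55), (362,182) and (275,181). The palette's near edge is at about (322,257). The riser's far end is out of view. I'll refine the numbers from this view.

```bash
cat >> m.py <<'E'
def wT(im):
    T=np.eye(4);T[:3,:3]=R.from_quat(im["q"]).as_matrix();T[:3,3]=im["tp"];return T@np.array(im["mount"])
E
python3 - <<'E'
from m import *
im=load("pics/w1.png");T=wT(im)
r=toR(ray(im,[(276,54),(368,55),(362,182),(275,181)],76,T));print(r.round(1).tolist(),r.mean(0))
print("palette",toR(ray(im,[(322,257),(268,300),(375,300)],80,T)).round(1).tolist())
print("lip/front",toR(ray(im,[(244,200),(230,20)],70,T)).round(1).tolist(),toR(ray(im,[(420,20),(404,200)],82,T)).round(1).tolist())
w=(im["color"].min(2)>110)&(np.ptp(im["color"].astype(int),axis=2)<40); w[:, :275]=0;w[:,366:]=0;w[:60]=0;w[180:]=0
v,u=np.nonzero(w); print("gesso",rect(toR(ray(im,np.c_[u,v],77.5,T))))
E
```

```text
[[-46.9, 187.0], [51.1, 185.7], [49.7, 46.6], [-54.6, 48.2]] [ -0.18622199 116.88420099]
palette [[1.5, -50.9], [-71.1, -114.7], [72.5, -115.2]]
lip/front [[-95.2, 22.7], [-94.7, 220.8]] [[101.7, 217.1], [100.1, 25.7]]
gesso (array([ -0.8, 117.2]), array([ 76.3, 116.2]), -0.0279)
```

Run:
```python
from m import *
q=ori(1)
hand.command_gripper(0.6)
ctrl.move_l(toW(0,12,110),v=150,orientation=q)
hit=ctrl.move_l(toW(0,12,66),v=25,max_force=3)
s=sensors.read_state(); z=s["tool_pos"][2]; print(hit,s["time"],s["tool_pos"],toR(s["tool_pos"]),s["force"],s["finger_gap"])
if hit:
    zz=z+2.0
    ctrl.move_l(toW(0,12,zz),v=20)
    f=ctrl.move_l(toW(0,125,zz),v=40,max_force=12)
    s=sensors.read_state();print(f,s["time"],toR(s["tool_pos"]),s["tool_pos"][2],s["force"])
im=eyes.get_image("wrist"); im["tp"]=s["tool_pos"];im["q"]=s["orientation"]
np.save("pics/w2.png.npy",im,allow_pickle=True); cv2.imwrite("pics/w2.png",im["color"][:,:,::-1])
```

```text
True 6.1917 [560.53694777 -35.96497622  66.94060604] [ 0.01394407 11.99830053] [-1.52085234 -0.02612091  5.79117782] 0.596867828591222
False 9.4583 [-6.09173223e-03  1.24907941e+02] 68.93743242601786 [0.26772947 0.11663151 1.24686354]
```

View pics/w2.png

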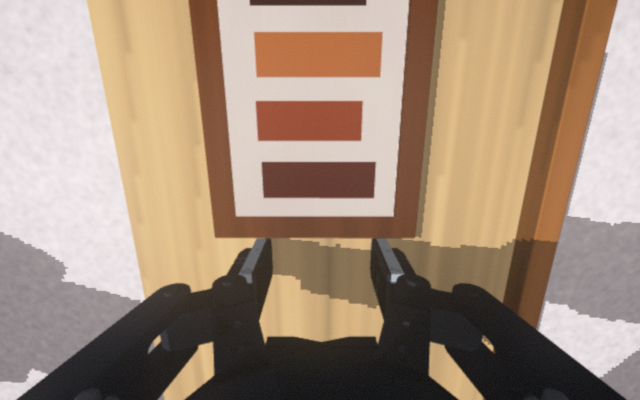

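The panel is square against both fingertips, with its rear edge at row 237, from (215,237) to (421,237). I'll measure where that edge is and then finish the push.

Run:
```python
from m import *
im=load("pics/w2.png")
r=toR(ray(im,[(215,237),(421,237)],76,wT(im)));print(r.round(1).tolist())
edge=r[:,1].mean(); off=edge-toR(im["tp"])[1]; print("off",off)
assert 7<off<18
z=im["tp"][2]
f=ctrl.move_l(toW(0,157.5-off,z),v=30,max_force=12)
s=sensors.read_state();print(f,s["time"],toR(s["tool_pos"]))
ctrl.move_l(toW(0,157.5-off-25,z),v=60)
ctrl.move_l(toW(0,60,280),v=150)
for n in("wrist","scene","side"):
    st=sensors.read_state(); im=eyes.get_image(n); im["tp"]=st["tool_pos"];im["q"]=st["orientation"]
    np.save(f"pics/{n}3.png.npy",im,allow_pickle=True); cv2.imwrite(f"pics/{n}3.png",im["color"][:,:,::-1])
print(st["time"])
c=cv2.imread("pics/scene3.png")[150:290,210:420];d=cv2.imread("pics/wrist3.png")
cv2.imwrite("pics/v3.png",cv2.vconcat([cv2.resize(c,(480,300),interpolation=0),cv2.resize(d,(480,300))]))
```

```text
[[-51.9, 135.9], [50.0, 135.8]]
off 10.978699543844925
False 10.375 [-8.94231596e-03  1.46511839e+02]
12.6583
```

View pics/v3.png

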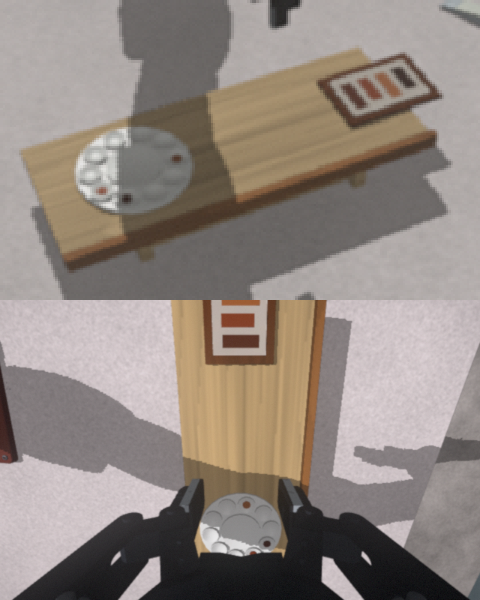

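The panel now overhangs the +y end and looks flat and square. The palette's wells sit in the same wrist-view pixels as before. As a numeric check, I'll measure the gesso and the riser end.

Run:
```python
from m import *
for n in("scene","side"):
    im=load(f"pics/{n}3.png");T=im["T"];C=cloud(im);r=toR(C)
    z=C[...,2]
    k=(abs(r[...,0])<75)&(r[...,1]>140)&(r[...,1]<330)&(z>50)&(z<95)
    hsv=cv2.cvtColor(im["color"],cv2.COLOR_RGB2HSV).astype(int)
    far=k&(r[...,1]>258); print(n,"overhang: z",np.median(z[far]).round(1),"max y",np.percentile(r[...,1][k],99.5).round(1))
    w=big(k&(hsv[...,1]<60)&(r[...,1]<310)); v,u=np.nonzero(w)
    print(" gesso",rect(toR(ray(im,np.c_[u,v],77.5))))
    e=(z>62)&(z<74)&(abs(r[...,0]+75)<12); print(" riser end y",np.percentile(r[...,1][e],99).round(1))
    # palette shift
    a=load(f"pics/{n}0.png")
    for q in(a,im):
        h=cv2.cvtColor(q["color"],cv2.COLOR_RGB2HSV); rr=toR(ray(q,np.c_[np.mgrid[:640,:400].reshape(2,-1).T],80.5)).reshape(640,400,2).transpose(1,0,2)
        m=big((h[...,1]<45)&(abs(rr[...,0])<95)&(rr[...,1]<0)&(rr[...,1]>-245)); print(" palette",rect(rr[m])[:2])
im=load("pics/wrist3.png");T=wT(im)
p=[(205*4/3,64*4/3),(276*4/3,64*4/3)];print("rear edge",toR(ray(im,p,76,T)).round(1).tolist())
```

```text
scene overhang: z 76.7 max y 296.7
 gesso (array([ -1.4, 227.8]), array([ 79.9, 119.4]), -0.0024)
 riser end y 244.2
 palette (array([   5., -128.]), array([149. , 151.3]))
 palette (array([   5.7, -128.5]), array([149.1, 150. ]))
side overhang: z 75.9 max y 299.4
 gesso (array([ -4.9, 231.1]), array([ 79.2, 119.7]), -0.0025)
 riser end y 249.5
 palette (array([  -6.1, -114. ]), array([148.8, 149. ]))
 palette (array([  -7.6, -110.8]), array([148.3, 155.9]))
rear edge [[-52.4, 157.3], [51.2, 157.2]]
```

```bash
python3 -c "
from h import *
order.close_job(); print(sensors.read_state()['time'])"
```

```text
the job is handed in; nothing more can be done
the job is handed in; nothing more can be done
```

I pushed the panel from its rear edge with both fingertips, set part-way open, towards the +y end it lay nearest. I then backed the arm off, raised it clear and handed the job in at about 13 s of robot time. The close call gives no verdict.

**Panel:** its centre measures y ≈ 228 mm (scene) and 231 mm (side) in the riser frame, against a target of 215–240 mm. The wrist camera put the rear edge at 157 mm, which gives a centre of about 227 mm. That leaves roughly 47–50 mm sticking out, with the panel 1–5 mm in front of the riser's centre line, square to within 0.01 rad. Its overhanging top is at about 76 mm, so it lies flat.

**Palette:** its measured shift was about 1 mm in the scene view and 3.5 mm in the side view. The side view's second outline was 7 mm too long, so that figure is less reliable. The fingers stayed about 45 mm or more away from it.

**Disagreements:**
- The two cameras differ by about 3 mm on the panel's position.
- The riser's end measured between 244 and 250 mm, against 250 mm in the description. That is within calibration and pixel error.

**Not checked:** I did not re-measure the tube, jar and dish at the end, but the arm never worked near them.

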